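# Push the foam spacer row home in the gluing jig

## Robot

A 6-joint arm with a two-finger parallel gripper is mounted at the origin on the work surface; the furniture and walls round the work are solid. World frame = base frame: x ahead of the robot, y to its left, z up, the work surface at z = 0. Lengths are in mm, angles in rad, forces in N, time in s.
With the tool pointing down it reaches from about 400 to 925 mm from the base axis. Payload 12.5 kg.
Tool frame: the origin (TCP) lies at the centre of the arm's flange, where the gripper is bolted on; the fingertips stand 190 mm ahead of it and the grasp point (between the pads) lies 171 mm ahead of it; z points along the fingers, y is the line along which they close (so a half turn about z gives the same grasp; the last joint's range is limited). The gripper opens to 95 mm and grips with 3 to 60 N. Pads are 20 mm wide; open, the fingers measure 119 mm over their backs; the gripper's body (75 mm by 180 mm) begins 59 mm behind the grasp point.
Start: joints at [-1.22, 0.491, 1.559, -0, 1.092, -0.106], TCP at [275.692, -560.909, 404.761] pointing down, gripper open.
Joint ranges: [-3.1, 3.1], [-0.84, 2.19], [0.05, 2.79], [-1.13, 4.28], [0.06, 2.93], [-2.69, 2.69]. Speed limits (rad/s): [2.22, 2.22, 2.79, 3.14, 3.14, 3.14].

## Interface

Orientations are given as [roll, pitch, yaw] about the fixed x, y, z axes, in that order (R = Rz(yaw) Ry(pitch) Rx(roll)).
In Python, from cell import env, read_camera, search_frame, cut_out gives the robot as it stands. The module is installed in compiled form; this text tells all that it offers.
- The arm moves only by the tool move_arm, never from a script. Its argument "commands" is a list of rows, each a list of 3 entries, a list of its own where there are three numbers: the shift along the world's x, y, z normalised to -1 to 1, where 1 is 0.03 m, then the turn about the world's z normalised to -1 to 1, where 1 is 0.08 rad, then the opening, from -1 (shut) to 1 (fully open), so that 0 is half open. A call has 1 to 20 rows; each row shifts and turns the commanded pose from where the row before left it; what a row does not reach is not made up. A row lasts 1/12 s, in which the tool goes at most 41.7 mm and 7.16 degrees, less where a joint would pass 70% of its speed; a pose out of reach is approached as far as the arm can. A call with a number of a shift or a turn outside -1 to 1 is refused whole. A call with a gripper value outside its range is refused whole. The fingers move at their own pace and stop on an object; the grip force is fixed at half the most. Time passes only in rows, so rows that do not move let the fingers close. It gives the time, the measured TCP pose, the force, the opening and the grip force at its end, in the units of the state.
- env.state(): the state, without advancing time (a new reading comes with each control period).
- read_camera(name): name is "scene" or "top" or "wrist"; returns a dict with "image" (480x640x3 uint8, red, green, blue), "fx", "fy", "cx", "cy" (pixels), "rvec" (rotation vector, rad) and "tvec" (3), from world to camera coordinates, as OpenCV has them. Camera axes: x right, y down, z forward; pixel columns grow to the right and rows downward; lengths in mm; the calibration is good to about 2 mm. A picture is of the moment at which its call begins. There is no depth.
- env.job_done(): hands the job in; it is judged then, once.
Trained networks look in a picture, given as the dict that the camera call returned (one of the last four; its "shot" number tells which), for a name from the list of things; names that differ only in an ending like _2 or _b are one class to them, and where a whole thing is asked for, a point or a joint stands for the part that bears it (a point fixed in the world has none). Each returns a list of dicts, best first, with "confidence" (0 to 1); they miss things now and then, are a little off and sometimes report something else, mostly with a low value. They report only what shows in the picture. A call takes as long as a camera call. They do not tell look-alikes from the thing itself.
- search_frame(thing, picture): "at" ([column, row] in pixels, amid what is visible of it).
- cut_out(thing, picture): "region" (480x640 bool, what is visible of it) and "at" ([column, row] in pixels, amid what is visible of it).
The state is a dict: "t": time; "joints": joint angles; "qvel": joint speeds; "tau": joint torques, N m; "eef_pos": TCP position; "tcp_rot": TCP orientation; "ft_force": force on the tool from outside, world axes, zero at the start; "moment": the same for the moment, N m; "opening": opening from 0.0 (shut) to 1.0 (fully open); "grip_force": force on a finger pad.
Only numpy, scipy, OpenCV 4.12 (cv2) and the standard library are available. Lean on these libraries where they do the work, as an engineer would, in place of code of your own. Each camera call takes 0.05 s, during which the arm holds its last target. There are 200 camera calls.

## Task

Push the row of four foam blocks along the dark steel channel of the gluing jig, all together as one row and only by pushing with the fingers (do not pick anything up), until the first block is against the black end stop and all the blocks are tight against one another. Then push the red swivel keeper round by its black post until it lies straight across the channel behind the last block, and leave the jig. Do not disturb the clay jar, the roll of tape or the eraser standing beside the jig.

Things in the scene. Friction and masses are not known exactly. Their poses are not given: they have to be found in the camera images.
- jig: gluing jig, fixed: plywood board 360 x 130 x 10 mm carrying an dark steel channel. Origin at the board's centre on the table; own x runs along the channel towards the end stop, y to the left of that, z up. Channel floor 12 mm above the table, 55 mm wide inside, centred on y = 0; walls 4 mm thick, tops 24 mm above the table. It runs from x = -175 mm (open end) to the end stop
- stop_face (a point): centre of the inner face of the black end stop, in the channel at jig x = +145 mm, y = 0, 23 mm above the table; the stop is 38 mm high
- block_1: white-grey foam block, 36.6 mm along the channel (own x), 52.5 mm across (own y), 22 mm high, 20 to 42 g; origin at the centre of its underside, on the channel floor 12 mm above the table. The leading block, nearest the end stop; against the stop its centre is 18.3 mm from the stop's face
- block_2: white-grey foam block, 36.6 mm along the channel (own x), 52.5 mm across (own y), 22 mm high, 20 to 42 g; origin at the centre of its underside, on the channel floor 12 mm above the table. Second from the stop; the gaps between neighbouring blocks are 0.5 to 4.5 mm at the start
- block_3: white-grey foam block, 36.6 mm along the channel (own x), 52.5 mm across (own y), 22 mm high, 20 to 42 g; origin at the centre of its underside, on the channel floor 12 mm above the table. Third from the stop
- block_4: white-grey foam block, 36.6 mm along the channel (own x), 52.5 mm across (own y), 22 mm high, 20 to 42 g; origin at the centre of its underside, on the channel floor 12 mm above the table. The last block; the row is pushed by its rear face (18.3 mm behind its centre), towards the end stop. With the row fully home its centre is 128 mm from the stop's face
- keeper (a joint): angle of the red swivel keeper about its upright pivot, rad, counter-clockwise from above: 0 = points out and back (135 degrees from jig +x), 0.785 = straight back beside the channel, 2.356 = hard stop, square across the channel (270 degrees), 5 mm behind a row that is home; a row not home blocks it. Starts at 0 to 0.7. Friction holds it where left (1 N at the post)
- keeper_pivot (a point): pivot of the keeper at the underside of its bar, 25.8 mm above the table; on the jig at x = -12.5, y = +39.5 mm. The bar is 58 mm long from the pivot, 12 mm wide, from 26 to 33 mm above the table, so above the walls
- keeper_post (a point): top of the keeper's upright black post, 50 mm from the pivot along the bar; the post is 12 mm in diameter and stands from 33 to 63 mm above the table
- clay_jar: bystander: brown clay jar, 72 mm wide, 107 mm high, standing loose beside the jig; origin at the centre of its underside
- film_tape: bystander: loose roll of tape lying flat, 60 mm in diameter, 19 mm high; origin at the centre of its underside
- eraser: bystander: loose white eraser in a blue sleeve, 22 x 44 x 12 mm; origin at the centre of its underside
There are look-alikes about, which are no part of the job. Leave any pink look-alike of the block_4 alone. Leave any purple look-alike of the block_2 alone.

How it is judged:
By the outcome, as a careful person would: the job done as asked, in the order asked, and still so for the second after the job is handed in, with the robot touching nothing.
It also fails if it takes over 51 s, if anything falls off the work surface, if the arm or the gripper's body presses on something with over 40 N, if the wrist force passes 120 N, or if a joint passes its speed limit or range.

## Working session

There is one attempt and no reset: what is moved stays moved. The work goes in short steps, Python scripts to look and compute and a tool call to move; the robot and the scene stay as the last step left them, time stands still between calls to the robot, and variables do not carry over. Pictures are saved under pics/ and viewed, at most 10 in all, crops included, and the job is handed in when it is done.

Besides the shell and the picture viewer there is one more tool, called after "Request:" by a JSON object that holds its "op" and its "data". move_arm: Moves the arm, as the interface text tells. Its arguments: {"type":"object","properties":{"commands":{"type":"array","items":{"type":"array"}}},"required":["commands"]}

```bash
mkdir -p pics; cat > h.py <<'E'
import numpy as np, cv2
from cell import env, read_camera, search_frame, cut_out
def ray(p,uv):
    K=np.array([[p['fx'],0,p['cx']],[0,p['fy'],p['cy']],[0,0,1.]])
    R,_=cv2.Rodrigues(np.array(p['rvec'],float)); t=np.array(p['tvec'],float).ravel()
    d=R.T@np.linalg.inv(K)@np.array([uv[0],uv[1],1.]); c=-R.T@t
    return c,d
def at(p,uv,z):
    c,d=ray(p,uv); return c+d*(z-c[2])/d[2]
def px(p,X):
    K=np.array([[p['fx'],0,p['cx']],[0,p['fy'],p['cy']],[0,0,1.]])
    return cv2.projectPoints(np.array(X,float).reshape(-1,1,3),np.array(p['rvec'],float),np.array(p['tvec'],float),K,None)[0].reshape(-1,2)
def save(p,n): cv2.imwrite('pics/'+n+'.png',p['image'][:,:,::-1])
E
python3 - <<'E'
from h import *
for cam in ['top','scene']:
    p=read_camera(cam); save(p,cam+'1')
    print(cam,[round(float(v)) for v in ray(p,(320,240))[0]])
    for n,z in [('block_1',34),('keeper',30),('keeper_post',63),('stop_face',38),('jig',12),('clay_jar',50),('film_tape',19),('eraser',12)]:
        for r in search_frame(n,p)[:6]:
            print(n,round(r['confidence'],2),np.round(r['at']),np.round(at(p,r['at'],z)[:2]))
print(env.state()['tcp_rot'],env.state()['t'])
E
```

```text
top [373, 3, 920]
block_1 0.98 [207. 345.] [335. 212.]
block_1 0.92 [319. 254.] [520.  -2.]
block_1 0.91 [297. 252.] [524.  41.]
block_1 0.89 [260. 245.] [537. 118.]
block_1 0.81 [278. 250.] [527.  80.]
block_1 0.61 [411. 257.] [ 520. -190.]
keeper 0.57 [290. 189.] [657.  62.]
keeper 0.55 [291. 275.] [478.  53.]
keeper_post 0.46 [289. 278.] [467.  54.]
stop_face 0.72 [278. 264.] [497.  80.]
stop_face 0.48 [291. 279.] [467.  53.]
jig 0.86 [275. 262.] [506.  87.]
clay_jar 0.85 [241. 177.] [674. 162.]
film_tape 0.74 [286. 197.] [644.  71.]
eraser 0.59 [218. 290.] [445. 202.]
eraser 0.49 [258. 244.] [541. 126.]
scene [126, 568, 631]
block_1 0.95 [281. 315.] [530. 124.]
block_1 0.92 [353. 423.] [329. 218.]
block_1 0.83 [383. 235.] [ 513. -158.]
block_1 0.73 [293. 385.] [428. 219.]
block_1 0.72 [303. 301.] [522.  77.]
block_1 0.68 [335. 280.] [511.   3.]
keeper 0.61 [344. 307.] [463.  44.]
keeper_post 0.59 [343. 305.] [448.  71.]
keeper_post 0.33 [335. 277.] [495.  26.]
stop_face 0.94 [275. 331.] [512. 159.]
jig 0.58 [278. 333.] [523. 141.]
clay_jar 0.73 [200. 284.] [672. 162.]
film_tape 0.69 [247. 275.] [652.  73.]
eraser 0.75 [291. 384.] [443. 205.]
[ 3.14155900e+00 -6.89008897e-06  4.56817397e-01] 0.9
```

```bash
python3 - <<'E'
import cv2
a=cv2.imread('pics/top1.png')[140:380,170:490]; cv2.imwrite('pics/topc.png',cv2.resize(a,None,fx=2.5,fy=2.5,interpolation=cv2.INTER_CUBIC))
E
```

```text
(no output)
```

View pics/topc.png

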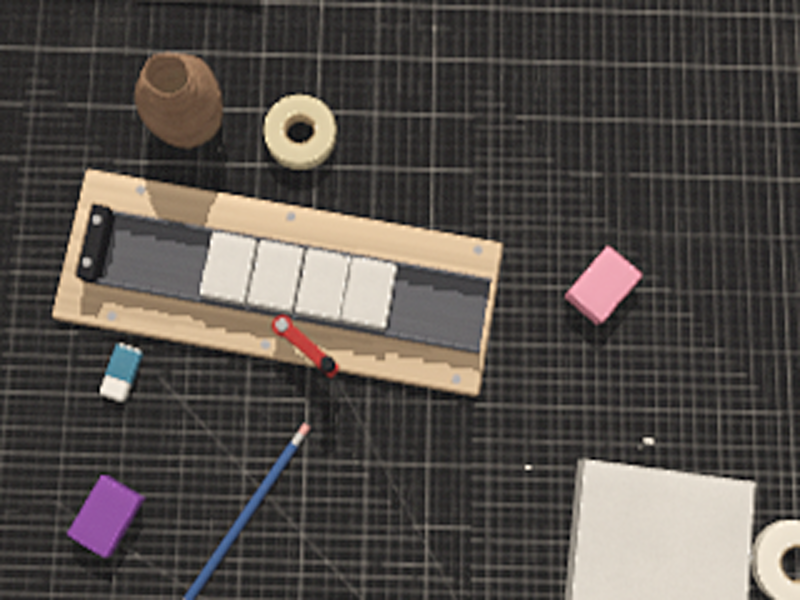

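View pics/scene1.png

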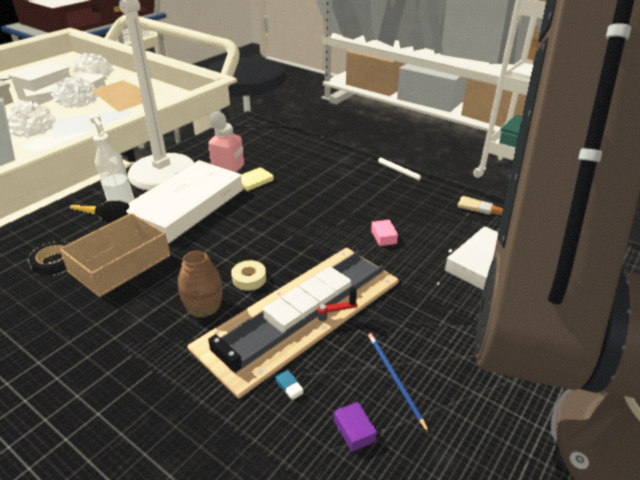

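The top view shows the jig: board corners in the crop are at (88,170), (501,242), (480,395) and (53,318). The stop is at the left, the four blocks run from x = 200 to 395, and the keeper's pivot is at (282,325) with its post at (328,363). The scene view agrees. The pink and purple blocks are look-alikes, off the jig. Next I fit the jig pose.

```bash
cat >> h.py <<'E'
def J(j,x,y,z=0):
    c,s=np.cos(j[2]),np.sin(j[2]); return np.array([j[0]+c*x-s*y,j[1]+s*x+c*y,z])
def inv(j,P):
    c,s=np.cos(j[2]),np.sin(j[2]); d=P[0]-j[0],P[1]-j[1]; return np.array([c*d[0]+s*d[1],-s*d[0]+c*d[1]])
E
python3 - <<'E'
from h import *
from scipy.optimize import least_squares
p=read_camera('top'); q=read_camera('scene')
m=np.array([[88,170],[501,242],[480,395],[53,318]])/2.5+[170,140]
C=[(180,-65,10),(-180,-65,10),(-180,65,10),(180,65,10)]
# scene corners: stop-end near, stop-end left, open-end right, open-end far
ms=np.array([[348,250],[398,283],[240,391],[190,347]])
Cs=[(-180,-65,10),(-180,65,10),(180,65,10),(180,-65,10)]
f=lambda j:np.r_[(px(p,[J(j,*c) for c in C])-m).ravel(),(px(q,[J(j,*c) for c in Cs])-ms).ravel()*.7]
r=least_squares(f,[515,80,1.39],x_scale=[10,10,.1]); j=r.x
print(j,np.round(r.fun,1)); np.save('j.npy',j)
for cc in [(278,250)]:pass
for nm,uv,z in [('b4 rear',((397+383)/2,(262+328)/2),34),('b1 front',(205,266),34),('pivot',(282,325),33),('post',(328,363),63),('postbase?',(328,363),55)]:
    print(nm,inv(j,at(p,np.array(uv)/2.5+[170,140],z)))
print('post scene',inv(j,at(q,(352,293),63)))
for n,w in [('jar',(673,162)),('tape',(648,72)),('eraser',(444,203))]: print(n,inv(j,w))
th=j[2]
for n,x in [('behind',-130)]: print(n,J(j,x,0))
print('turn',th-env.state()['tcp_rot'][2],env.state()['t'])
E
```

```text
[526.536998    75.10183777   1.41785595] [-0.7 -0.5  1.2  0.5 -0.2  0.5 -0.9 -0.  -0.4 -2.4  1.7 -3.1 -0.1  2.9
 -1.2 -1.4]
b4 rear [-93.28825945  -0.63298094]
b1 front [59.1964646   2.88584213]
pivot [-11.7412378   39.00347734]
post [-55.33130496  65.14753314]
postbase? [-54.96752805  64.4432521 ]
post scene [-45.70713758  68.2524401 ]
jar [ 108.19671707 -131.51491159]
tape [  15.43863009 -120.51776198]
eraser [113.83117262 101.05820146]
behind [506.73216907 -53.38072428   0.        ]
turn 0.96106927913575 1.0
```

Request:
{"op": "move_arm", "data": {"commands": [[[0.43,0.93,-0.1],0.67,-1],[[0.43,0.93,-0.1],0.67,-1],[[0.43,0.93,-0.1],0.67,-1],[[0.43,0.93,-0.1],0.67,-1],[[0.43,0.93,-0.1],0.67,-1],[[0.43,0.93,-0.1],0.67,-1],[[0.43,0.93,-0.1],0.67,-1],[[0.43,0.93,-0.1],0.67,-1],[[0.43,0.93,-0.1],0.67,-1],[[0.43,0.93,-0.1],0.67,-1],[[0.43,0.93,-0.1],0.67,-1],[[0.43,0.93,-0.1],0.67,-1],[[0.43,0.93,-0.1],0.67,-1],[[0.43,0.93,-0.2],0.67,-1],[[0.43,0.93,-0.3],0.67,-1],[[0.43,0.93,-0.5],0.67,-1],[[0.43,0.93,-0.5],0.67,-1],[[0.43,0.93,-0.5],0.67,-1],[[0,0,0],0,-1],[[0,0,0],0,-1]]}}

```text
t: 2.67
eef_pos: [508.2, -57.5, 305.1]
tcp_rot: [-3.14, -0.0, 1.424]
ft_force: [-0.0, -0.8, -0.1]
opening: 0.003
grip_force: 0.0
```

```bash
python3 - <<'E'
from h import *
s=env.state(); print(s['eef_pos'],s['tcp_rot'],s['opening'],s['t'])
j=np.load('j.npy'); w=read_camera('wrist'); im=w['image'][:,:,::-1].copy()
for X in [J(j,-180,65,10),J(j,-180,-65,10),J(j,-93.3,26,34),J(j,-93.3,-26,34),J(j,-12.5,39.5,33),J(j,-54,66,63),J(j,-175,27.5,24),J(j,-175,-27.5,24),J(j,145,20,38)]:
    u=px(w,X)[0]; cv2.circle(im,tuple(int(v) for v in u),4,(0,255,0),1)
cv2.imwrite('pics/w1.png',im)
t=read_camera('top'); save(t,'top2')
print(inv(j,s['eef_pos']))
E
```

```text
[508.20534593 -57.49126384 305.09159336] [-3.14029478e+00 -9.15093591e-05  1.42418971e+00] 0.0032606064562737563 2.6667
[-133.83812798   -2.08220053]
```

View pics/w1.png

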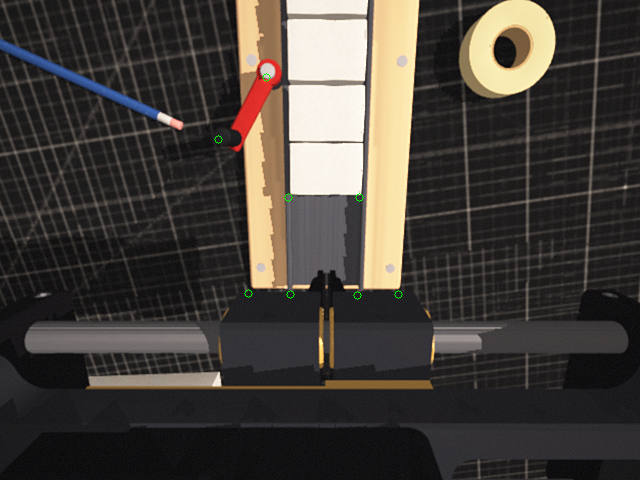

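The wrist view shows the row's rear face at row 195, spanning columns 291 to 363. The pivot is at (268,70), the bar end is at (237,148), and the closed fingers sit on the channel's centre line near column 326. I'll refit the jig and keeper from this picture.

```bash
python3 - <<'E'
from h import *
from scipy.optimize import least_squares
j0=np.load('j.npy'); w=read_camera('wrist'); print(w['cx'],ray(w,(320,240)))
pts=[((-180,65,10),(252,289)),((-180,-65,10),(404,289)),((-12.5,39.5,33),(268,70))]
f=lambda j:np.r_[(px(w,[J(j,*a) for a,_ in pts])-[b for _,b in pts]).ravel(),0.2*(j[:2]-j0[:2]),200*(j[2]-j0[2])]
j=least_squares(f,j0,x_scale=[10,10,.1]).x; print(j,j-j0,np.round(f(j),1)); np.save('j.npy',j)
print('rear',inv(j,at(w,(291,195),34)),inv(j,at(w,(363,194),34)))
a=inv(j,at(w,(268,70),33)); b=inv(j,at(w,(237,147),33)); print('pivot',a,'end',b,np.degrees(np.arctan2(*(b-a)[::-1])),np.linalg.norm(b-a))
r=cut_out('keeper_post',w)
for x in r[:2]: print(x['confidence'],x['at'],inv(j,at(w,x['at'],45)))
print('tool',inv(j,env.state()['eef_pos']),'yaw err',env.state()['tcp_rot'][2]-j[2])
print('along',np.cos(j[2]),np.sin(j[2]))
E
```

```text
326.07993032910736 (array([518.59389091,  13.68831384, 285.2282093 ]), array([-0.05476952, -0.24628777, -0.96782878]))
[529.16106001  77.86104676   1.42320162] [2.62406201 2.75920899 0.00534567] [ 0.3 -0.5 -1.6 -0.6  1.   0.6  0.5  0.6  1.1]
rear [-96.16348131  26.81154865] [-95.46816063 -26.0929105 ]
pivot [-12.10802298  40.14300655] end [-62.13202834  64.44898841] 154.08551538789067 55.61638127742166
0.71 [249.9, 103.1] [-34.47160687  51.06380188]
0.45 [319.4, 195.4] [-95.0953092    5.72210933]
tool [-139.08208066    1.01763326] yaw err -0.00322235137091309
along 0.14705941454474675 0.9891276604128287
```

Request:
{"op": "move_arm", "data": {"commands": [[[0,0,-0.8],0,-1],[[0,0,-0.8],0,-1],[[0,0,-0.8],0,-1],[[0,0,-0.8],0,-1],[[0,0,0],0,-1],[[0.06,0.4,0],0,-1],[[0.06,0.4,0],0,-1],[[0.02,0.13,0],0,-1],[[0.02,0.13,0],0,-1],[[0.02,0.13,0],0,-1],[[0.03,0.2,0],0,-1],[[0.03,0.2,0],0,-1],[[0.03,0.2,0],0,-1],[[0.03,0.2,0],0,-1],[[0.03,0.2,0],0,-1]]}}

```text
t: 4.12
eef_pos: [517.9, 7.6, 209.8]
tcp_rot: [3.141, 0.0, 1.422]
ft_force: [0.5, -1.7, 1.4]
opening: 0.003
grip_force: 1.1
```

```bash
python3 - <<'E'
from h import *
j=np.load('j.npy'); s=env.state(); print('tool',inv(j,s['eef_pos']),s['eef_pos'],s['ft_force'])
w=read_camera('wrist'); save(w,'w2')
E
```

```text
tool [-71.16906342   0.81374543] [517.89008109   7.58542649 209.78076367] [ 0.54723666 -1.68615791  1.36154489]
```

View pics/w2.png

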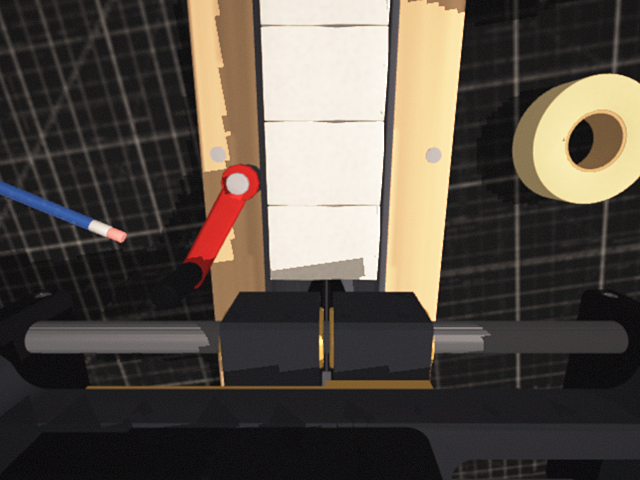

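The wrist view shows the row closed up, its rear edge at row 280 against the fingers, and the keeper untouched. I'll carry on, then slow down near the stop.

Request:
{"op": "move_arm", "data": {"commands": [[[0.03,0.2,0],0,-1],[[0.03,0.2,0],0,-1],[[0.03,0.2,0],0,-1],[[0.03,0.2,0],0,-1],[[0.03,0.2,0],0,-1],[[0.03,0.2,0],0,-1],[[0.03,0.2,0],0,-1],[[0.03,0.2,0],0,-1],[[0.01,0.1,0],0,-1],[[0.01,0.1,0],0,-1],[[0,0,0],0,-1]]}}

```text
t: 5.08
eef_pos: [525.6, 61.5, 209.8]
tcp_rot: [3.141, -0.0, 1.422]
ft_force: [-0.4, -0.2, -0.1]
opening: 0.001
grip_force: 0.0
```

Request:
{"op": "move_arm", "data": {"commands": [[[0.01,0.05,0],0,-1],[[0.01,0.05,0],0,-1],[[0,0,0],0,-1]]}}

```text
t: 5.33
eef_pos: [526.2, 64.0, 209.8]
tcp_rot: [3.141, -0.0, 1.421]
ft_force: [0.2, 0.9, 1.0]
opening: 0.006
grip_force: 0.0
```

Request:
{"op": "move_arm", "data": {"commands": [[[0.01,0.05,0],0,-1],[[0.01,0.05,0],0,-1]]}}

```text
t: 5.5
eef_pos: [526.5, 65.4, 209.8]
tcp_rot: [-3.14, 0.003, 1.423]
ft_force: [-5.9, -38.1, 5.8]
opening: 0.008
grip_force: 18.7
```

Request:
{"op": "move_arm", "data": {"commands": [[[0.01,0.05,0],0,-1],[[0,0,0],0,-1]]}}

```text
t: 5.67
eef_pos: [526.7, 65.7, 209.8]
tcp_rot: [-3.14, 0.004, 1.423]
ft_force: [-5.2, -36.7, 5.2]
opening: 0.004
grip_force: 18.8
```

Request:
{"op": "move_arm", "data": {"commands": [[[0.01,0.05,0],0,-1],[[0,0,0],0,-1]]}}

```text
t: 5.83
eef_pos: [526.9, 66.1, 209.8]
tcp_rot: [-3.139, 0.005, 1.423]
ft_force: [-7.5, -50.0, 7.2]
opening: 0.006
grip_force: 25.5
```

The row hit the stop: the force jumped to about 40 N at y ≈ 65.4. I'll back off, lift and go beside the keeper post.

Request:
{"op": "move_arm", "data": {"commands": [[[-0.02,-0.1,0],0,-1],[[-0.03,-0.3,0],0,-1],[[-0.03,-0.3,0],0,-1],[[0,0,0.4],0,-1],[[0,0,0.8],0,-1],[[0,0,0.8],0,-1],[[0,0,0.4],0,-1],[[-0.5,0.1,0],0,-1],[[-0.8,0.15,0],0,-1],[[-0.8,0.15,0],0,-1],[[-0.7,0.15,0],0,-1],[[0,0,0],0,-1],[[0,0,0],0,-1]]}}

```text
t: 6.92
eef_pos: [440.7, 65.5, 282.1]
tcp_rot: [3.141, -0.0, 1.422]
ft_force: [0.5, -0.9, -0.1]
opening: 0.008
grip_force: 0.0
```

```bash
python3 - <<'E'
from h import *
j=np.load('j.npy'); s=env.state(); print('tool',inv(j,s['eef_pos']),s['eef_pos'],s['joints'])
t=read_camera('top'); q=read_camera('scene')
im=np.vstack([cv2.resize(t['image'][160:310,180:380],(800,600))[:, :]])[:,:,::-1]
a=cv2.resize(t['image'][180:300,190:350],(400,300)); b=cv2.resize(q['image'][230:380,200:400],(400,300))
cv2.imwrite('pics/m3.png',np.vstack([a,b])[:,:,::-1])
E
```

```text
tool [-25.21151786  85.67158187] [440.71333762  65.52244976 282.06978318] [-8.72597735e-04  4.34564661e-01  2.11509943e+00  1.53355191e-04
  5.91332956e-01  1.47690933e-01]
```

View pics/m3.png

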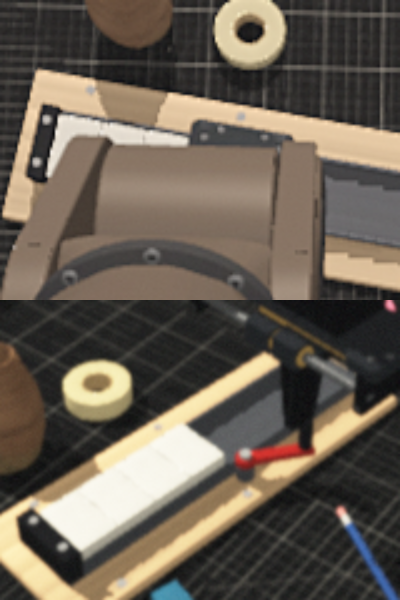

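The scene view shows the row tight against the black stop, with the fingers over the keeper side and the tape and jar in place. Next I plan the arc.

```bash
python3 - <<'E'
from h import *
j=np.load('j.npy'); s=env.state()['eef_pos']
piv=np.array([-12.5,39.5])
def d(t):
    # distance along t to boundary of rect(10,12)+disc 6
    for r in np.arange(10,25,.1):
        e=np.maximum(np.abs(r*t)-[10,12],0)
        if np.hypot(*e)>=6: return r
last=np.array(s[:2])
for ph in list(range(140,271,8))+[270,273]:
    a=np.radians(ph); r=np.array([np.cos(a),np.sin(a)]); t=np.array([-r[1],r[0]])
    P=piv+50*r-d(t)*t; W=J(j,*P)[:2]; k=(W-last)/30; print(ph,np.round(P),np.round(W,1),np.round(k,2)); last=W
E
```

```text
140 [-37.  88.] [436.4  54.4] [-0.18 -0.36]
148 [-44.  84.] [439.8  47. ] [ 0.11 -0.25]
156 [-50.  78.] [444.7  39.7] [ 0.17 -0.24]
164 [-55.  71.] [450.4  33.6] [ 0.19 -0.21]
172 [-59.  64.] [456.6  28.5] [ 0.21 -0.17]
180 [-62.  58.] [463.   24.5] [ 0.21 -0.13]
188 [-65.  51.] [469.7  21.5] [ 0.22 -0.1 ]
196 [-66.  44.] [476.2  19.3] [ 0.22 -0.07]
204 [-66.  37.] [482.6  17.8] [ 0.21 -0.05]
212 [-66.  31.] [488.9  17. ] [ 0.21 -0.03]
220 [-65.  24.] [495.9  17.3] [0.23 0.01]
228 [-62.  16.] [503.8  19.3] [0.26 0.07]
236 [-56.   9.] [512.1  23.3] [0.28 0.13]
244 [-51.   2.] [519.4  28.3] [0.24 0.16]
252 [-44.  -3.] [525.5  33.9] [0.2  0.19]
260 [-37.  -7.] [530.5  40. ] [0.17 0.2 ]
268 [-30. -10.] [534.5  46.4] [0.13 0.21]
270 [-29. -10.] [535.3  48. ] [0.03 0.05]
273 [-26. -11.] [536.5  50.5] [0.04 0.08]
```

Request:
{"op": "move_arm", "data": {"commands": [[[0,0,-0.8],0,-1],[[0,0,-0.8],0,-1],[[0,0,0],0,-1],[[-0.18,-0.36,0],0,-1],[[0.11,-0.25,0],0,-1],[[0.17,-0.24,0],0,-1],[[0.19,-0.21,0],0,-1],[[0.21,-0.17,0],0,-1],[[0.21,-0.13,0],0,-1],[[0.22,-0.1,0],0,-1],[[0.22,-0.07,0],0,-1],[[0.21,-0.05,0],0,-1],[[0.21,-0.03,0],0,-1],[[0,0,0],0,-1]]}}

```text
t: 8.18
eef_pos: [489.3, 17.1, 233.7]
tcp_rot: [3.14, -0.0, 1.422]
ft_force: [-1.1, 0.1, -0.0]
opening: 0.006
grip_force: 0.0
```

```bash
python3 - <<'E'
from h import *
j=np.load('j.npy'); s=env.state(); print('tool',inv(j,s['eef_pos']),s['eef_pos'],s['ft_force'])
w=read_camera('wrist'); q=read_camera('scene')
b=cv2.resize(q['image'][230:380,200:400],(400,300)); a=cv2.resize(w['image'],(400,300))
cv2.imwrite('pics/m4.png',np.vstack([a,b])[:,:,::-1])
E
```

```text
tool [-65.9321463   30.53815588] [489.2589825   17.13666047 233.71560618] [-1.10519361  0.13418616 -0.01266923]
```

View pics/m4.png

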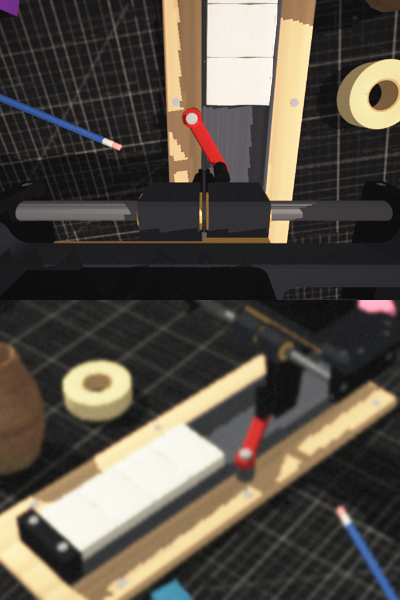

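The keeper is following: in the wrist view its bar now runs from (192,118) to (222,170), with the post just ahead and to the right of the fingers. I'll go on along the arc.

Request:
{"op": "move_arm", "data": {"commands": [[[0.23,0.01,0],0,-1],[[0.26,0.07,0],0,-1],[[0.28,0.13,0],0,-1],[[0.24,0.16,0],0,-1],[[0.2,0.19,0],0,-1],[[0.17,0.2,0],0,-1],[[0.05,0.1,0],0,-1],[[0,0,0],0,-1]]}}

```text
t: 8.95
eef_pos: [531.4, 43.8, 233.8]
tcp_rot: [3.141, -0.0, 1.423]
ft_force: [-0.3, 0.1, -0.4]
opening: 0.006
grip_force: 0.0
```

Request:
{"op": "move_arm", "data": {"commands": [[[0.04,0.1,0],0,-1],[[0.01,0.05,0],0,-1]]}}

```text
t: 9.12
eef_pos: [532.4, 47.3, 233.8]
tcp_rot: [-3.141, 0.001, 1.422]
ft_force: [-1.5, -16.4, 0.1]
opening: 0.004
grip_force: 7.9
```

Request:
{"op": "move_arm", "data": {"commands": [[[0.01,0.05,0],0,-1],[[0,0,0],0,-1]]}}

```text
t: 9.28
eef_pos: [532.6, 47.7, 233.8]
tcp_rot: [-3.141, 0.002, 1.422]
ft_force: [-2.2, -18.7, 0.9]
opening: 0.007
grip_force: 9.2
```

The keeper met its hard stop where planned. I'll back off, lift and check.

Request:
{"op": "move_arm", "data": {"commands": [[[-0.02,-0.15,0],0,-1],[[-0.06,-0.4,0],0,-1],[[-0.06,-0.4,0],0,-1],[[0,0,0.6],0,-1],[[0,0,0.9],0,-1],[[0,0,0.9],0,-1],[[0,-0.5,0.9],0,-1],[[0,-0.8,0.3],0,-1],[[0,-0.8,0],0,-1],[[0,0,0],0,-1],[[0,0,0],0,-1]]}}

```text
t: 10.2
eef_pos: [528.2, -44.0, 341.9]
tcp_rot: [3.141, -0.0, 1.419]
ft_force: [-0.8, 0.7, -0.4]
opening: 0.005
grip_force: 0.0
```

```bash
python3 - <<'E'
from h import *
w=read_camera('wrist'); q=read_camera('scene'); t=read_camera('top')
a=cv2.resize(w['image'],(400,300)); b=cv2.resize(q['image'][230:380,200:400],(400,300)); c=cv2.resize(t['image'][170:320,190:390],(400,300))
cv2.imwrite('pics/m5.png',np.hstack([np.vstack([a,b]),np.vstack([c,c*0])])[:,:,::-1]); print(env.state()['t'])
E
```

```text
10.35
```

View pics/m5.png

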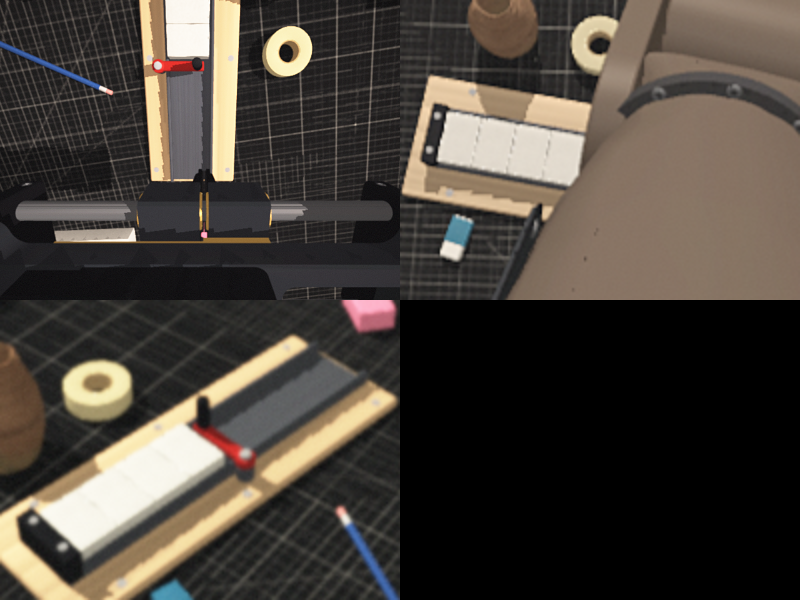

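The keeper lies square across the channel: in the wrist view its bar runs from (157,66) to (200,65), right behind the row. The row is at the stop, and the jar, tape and eraser are where they were.

```bash
python3 -c "
from cell import env
print(env.job_done())"
```

```text
the job is handed in; nothing more can be done
None
```

I pushed the four blocks as one row against the end stop and swung the keeper square across the channel behind them. The jar, tape and eraser look untouched, and the job was handed in at about 10.4 s; the hand-in returned no verdict.

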